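Drive the seized hinge pin out of the foam mould

TASK

Foam has bled into the hinge of the aluminium casting mould and gummed up its hinge pin, so the halves cannot be taken apart. With the drift punch (the octagonal bar with the slim round nose, not the flat-bladed chisel) start the pin from its plain, headless end and drive it until its head stands about 30 mm clear of the hinge, pushing slowly and never harder than 30 N on pin or hinge. Then lay the punch flat on the bench, draw the pin by its headed end with the fingers all the way out to its stop, and let go; leave everything else where it is.

Things in the scene. Friction and masses are not known exactly. Their poses are not given: they have to be found in the camera images.
- mould: Closed two-part aluminium casting mould, bolted down. 130 (x) x 120 (y) mm, 107 mm high with its pour neck, on a steel plate 190 x 150 x 8 mm. Origin: centre of its underside. Hinge barrel along its +x side, parallel to its y, y = -60 to +60 mm, 24 mm across. Its leaves are slotted and packed out: its axis is anywhere 50 to 66 mm up and at x = 83 to 88 mm, to be found by eye or feel
- barrel_mid (a point): Point of the mould at x = 85.5, y = 0, z = 58 mm: middle of the hinge barrel's axis with its leaves in mid setting (the true axis is up to 8 mm higher or lower and up to 2.5 mm nearer or further in x). Axes as the mould. A 12.5 mm bore runs right through the barrel; its end faces at y = +-60 mm are flat, unchamfered, with free space beyond them
- hinge_pin (a joint): How far (m) the steel hinge pin stands out, head towards the mould's -y: the gap between head and barrel end. 0 to 0.004 at the start, 0.085 = against its stop, captive. Shank 10 mm across, 113 mm long; head 18 mm across, 8 mm thick. At 0 the plain end lies 7 mm deep in the bore's +y mouth. Gummed: resists with 12 N, and 4 N more per 10 mm/s of speed, all the way; stays where it is left
- punch: Drift punch, steel, lying on the bench (its axis 7 mm above it). Octagonal bar 14 mm across flats from x = -37 to +37 mm (a 4 mm chamfered striking end behind it), a 10 mm long cone, then a round nose 9.5 mm in diameter and 52 mm long with a flat end at x = +99.5 mm. Origin: on its axis, middle of the octagonal bar. x points along it to the nose. Mass 0.13 kg
- punch_tip (a point): Centre of the flat end of the drift punch's nose, on its axis; axes as the punch
- chisel: Cold chisel, the same octagonal bar as the punch but with a flat 24 mm wide blade; about 140 mm long, lying on the bench. Origin: on its axis, middle of the bar; x to the blade. Leave alone
- hammer: Hammer, lying on the bench beyond the mould, about 0.26 m long. Leave alone
- cup: White plastic mixing cup, 72 mm wide and 75 mm high, standing on the bench; origin under its centre. Leave alone
- jar: Amber glass jar with a steel cap, 60 mm wide, 80 mm high; origin under its centre. Leave alone
- form: Cream foam animal form on a small plywood foot, about 200 mm long and 85 mm high, at the far edge of the bench; origin under its centre. Leave alone
Things that resemble listed ones, but are neither listed nor needed, are in the scene too. What is shaped like the punch but blue or green is not meant.

How it is judged:
By the outcome, as a careful person would: the job done as asked, in the order asked, and still so for the second after the job is handed in, with the robot touching nothing.
It also fails if it takes over 67 s, if anything falls off the work surface, if the arm or the gripper's body presses on something with over 40 N, if the wrist force passes 120 N, or if a joint passes its speed limit or range.

ROBOT

A 6-joint arm with a two-finger parallel gripper is mounted at the origin on the work surface. World frame = base frame: x ahead of the robot, y to its left, z up, the work surface at z = 0. Lengths are in m, angles in rad, forces in N, time in s.
With the tool pointing down it reaches from about 0.2 to 0.875 m from the base axis. Payload 3.4 kg.
Tool frame: the origin (TCP) lies at the very end of the fingers, on their centre line; the grasp point (between the pads) lies 19 mm behind it; z points along the fingers, y is the line along which they close (so a half turn about z gives the same grasp; the last joint's range is limited). The gripper opens to 94 mm and grips with 3 to 60 N. Pads are 16 mm wide; open, the fingers measure 119 mm over their backs; the gripper's body (75 mm by 177 mm) begins 78 mm behind the grasp point.
Start: joints at [-1.402, 0.276, 1.505, -0, 1.361, -0.121], TCP at [0.164, -0.551, 0.205] pointing down, gripper open.
Joint ranges: [-2.89, 2.89], [-0.75, 2.08], [0.22, 2.7], [-1.18, 4.32], [0.11, 2.71], [-2.7, 2.7]. Speed limits (rad/s): [2.57, 2.57, 3.14, 3.14, 3.14, 3.14].

INTERFACE

Orientations are given as a unit quaternion [w, x, y, z].
In Python, from rig import manip gives the robot as it stands.
- The arm moves only by the tool carry_out, never from a script. Its argument "rows" is a list that holds one entry, the list of rows, each a list of 4 numbers: the shift along the tool's x, y, z scaled (see below), then the turn about the tool's z scaled (see below). In form: [[[x, y, z, roll], ...]]. A call has 1 to 10 rows; each row is the pose to reach, as a shift and turn from the pose commanded when the call began, along the tool's axes at that moment; what a row does not reach only later rows make up. The controller multiplies each number of a shift by 0.1 m and each number of a turn by 90 degrees. A row lasts 1/8 s, in which the tool goes at most 62.5 mm and 10.7 degrees, less where a joint would pass 70% of its speed; a pose out of reach is approached as far as the arm can. A call with a number of a shift or a turn outside -1 to 1 is refused whole. A call with a gripper value outside its range is refused whole. "fingers" is the closure, from -1 (fully open) to 1 (shut), set as the call begins (left out, the last holds). The fingers move at their own pace and stop on an object; the grip force is fixed at half the most. Time passes only in rows, so rows that repeat a pose let the fingers close. It gives the time, the measured TCP pose, the force, the opening and the grip force at its end, in the units of the state.
- manip.state(): the state, without advancing time (a new reading comes with each control period).
- manip.camera(name): name is "scene" or "top"; returns a dict with "color" (384x512x3 uint8, red, green, blue), "intrinsics" (3x3 intrinsics, pixels), "xyz" and "attitude" of the camera in the world. Camera axes: x right, y down, z forward; pixel columns grow to the right and rows downward; lengths in m; the calibration is good to about 2 mm. A picture is of the moment at which its call begins. There is no depth.
- manip.hand_in(): hands the job in; it is judged then, once.
Trained networks look in the newest picture that a camera, given by its name, has taken for a name from the list of things; names that differ only in an ending like _2 or _b are one class to them, and where a whole thing is asked for, a point or a joint stands for the part that bears it (a point fixed in the world has none). Each returns a list of dicts, best first, with "score" (0 to 1); they miss things now and then, are a little off and sometimes report something else, mostly with a low value. They report only what shows in the picture. A call takes as long as a camera call. They do not tell look-alikes from the thing itself.
- manip.spot_in(camera, thing): "bbox" ([left, top, right, bottom] as shares, 0 to 1, of the picture: columns of its width, rows of its height, round what is visible of it).
- manip.masks_of(camera, thing): "region" (384x512 bool, what is visible of it) and "bbox" ([left, top, right, bottom] as shares, 0 to 1, of the picture: columns of its width, rows of its height, round what is visible of it).
- manip.pinpoint(camera, thing): "at" ([column, row] as shares, 0 to 1, of the picture: columns of its width, rows of its height: a listed point, or the origin of a listed thing).
The state is a dict: "time": time; "joint_positions": joint angles; "qvel": joint speeds; "joint_efforts": joint torques, N m; "position": TCP position; "tool_rot": TCP orientation; "force": force on the tool from outside, world axes, zero at the start; "moment": the same for the moment, N m; "opening": finger opening in m; "gripper_force": force on a finger pad.
Only numpy, scipy, OpenCV 4.12 (cv2) and the standard library are available. Lean on these libraries where they do the work, as an engineer would, in place of code of your own. Each camera call takes 0.05 s, during which the arm holds its last target. There are 200 camera calls.

## Working session

There is one attempt and no reset: what is moved stays moved. The work goes in short steps, Python scripts to look and compute and a tool call to move; the robot and the scene stay as the last step left them, time stands still between calls to the robot, and variables do not carry over. Pictures are saved under pics/ and viewed, at most 13 in all, crops included, and the job is handed in when it is done.

Besides the shell and the picture viewer there is one more tool, called after ">>>" in YAML: its name, and indented under it one key for each argument. carry_out: Moves the arm, as the interface text tells. Its arguments: {"type":"object","properties":{"rows":{"type":"array","items":{"type":"array","items":{"type":"array","items":{"type":"number"}}}},"fingers":{"type":"number"}},"required":["rows"]}

```bash
mkdir -p pics; ls; cat > h.py <<'E'
import numpy as np, cv2
from scipy.spatial.transform import Rotation as R
from rig import manip
def rot(q): return R.from_quat([q[1],q[2],q[3],q[0]]).as_matrix()
def att(c):
    a=np.array(c["attitude"],float)
    return a if a.shape==(3,3) else rot(a)
def ray(c,u,v):
    d=np.linalg.inv(np.array(c["intrinsics"]))@[u,v,1.]
    return np.array(c["xyz"]),att(c)@d
def onz(c,u,v,z):
    o,d=ray(c,u,v); return o+d*(z-o[2])/d[2]
def proj(c,p):
    q=np.array(c["intrinsics"])@(att(c).T@(np.array(p)-c["xyz"])); return q[:2]/q[2]
def save(c,n,box=None,s=1):
    im=c["color"][:,:,::-1]
    if box: im=im[box[1]:box[3],box[0]:box[2]]
    cv2.imwrite(f"pics/{n}.png",cv2.resize(im,None,fx=s,fy=s,interpolation=cv2.INTER_CUBIC))
E
python3 - <<'E'
from h import *
W=np.array([512,384])
for n in ("scene","top"):
    c=manip.camera(n); save(c,n+"0",None,1.5); print(n,c["xyz"],c["attitude"],c["intrinsics"])
    for t in ("mould","barrel_mid","hinge_pin","punch","punch_tip","chisel","cup","jar"):
        try: print(t,[(np.round(d["at"]*W).tolist(),round(d["score"],2),onz(c,*(d["at"]*W),{"barrel_mid":.058,"punch":.007,"punch_tip":.007,"chisel":.007,"mould":0}.get(t,0)).round(3).tolist()) for d in manip.pinpoint(n,t)[:3]])
        except Exception as e: print(t,e)
print(manip.state())
E
```

```text
pics
scene [ 1.35441721 -0.38372904  0.7972845 ] [-0.37286112  0.77369687  0.46297983 -0.21912877] [[467.57289208   0.         258.96940618]
 [  0.         467.57289208 193.55098863]
 [  0.           0.           1.        ]]
mould [([216.0, 212.0], 0.65, [0.499, -0.042, -0.0])]
barrel_mid [([214.0, 215.0], 0.74, [0.567, -0.077, 0.058]), ([345.0, 195.0], 0.37, [0.653, 0.247, 0.058])]
hinge_pin it knows: barrel_mid, chisel, cup, form, hammer, jar, mould, punch, punch_tip
punch [([344.0, 193.0], 0.55, [0.597, 0.294, 0.007]), ([410.0, 196.0], 0.51, [0.691, 0.442, 0.007])]
punch_tip [([312.0, 199.0], 0.75, [0.576, 0.202, 0.007]), ([250.0, 135.0], 0.7, [0.212, 0.206, 0.007]), ([395.0, 167.0], 0.64, [0.568, 0.498, 0.007])]
chisel [([312.0, 165.0], 0.8, [0.446, 0.287, 0.007])]
cup [([112.0, 198.0], 0.71, [0.313, -0.265, 0.0]), ([136.0, 311.0], 0.46, [0.706, -0.317, 0.0])]
jar [([369.0, 235.0], 0.81, [0.752, 0.254, 0.0])]
top [0.46068518 0.07603947 1.30986271] [ 0.02255957 -0.69693726  0.71611407 -0.03082466] [[483.96780439   0.         253.64184235]
 [  0.         483.96780439 183.78144794]
[... 726 characters left out ...]
s': array([-1.40197562e+00,  2.75845334e-01,  1.50489415e+00, -1.30393978e-05,
        1.36069282e+00, -1.21015419e-01]), 'qvel': array([ 4.02705388e-05,  7.16140921e-05, -6.97958372e-04,  7.97231245e-04,
        1.22435657e-03,  1.86592028e-03]), 'joint_efforts': array([-1.58265175e-04, -4.04397583e+01, -2.37484324e+01,  7.03178672e-02,
        2.44607771e-02,  1.45028770e-05]), 'position': array([ 0.16431999, -0.55105918,  0.20552655]), 'tool_rot': array([ 8.03078168e-05,  9.89517542e-01,  1.44412698e-01, -4.45832246e-06]), 'force': array([-0.70988154,  0.23184486,  0.34873742]), 'moment': array([-0.0209816 ,  0.00851914,  0.06229056]), 'gripper_force': 0.0, 'opening': 0.09404752169254443}
```

View pics/scene0.png

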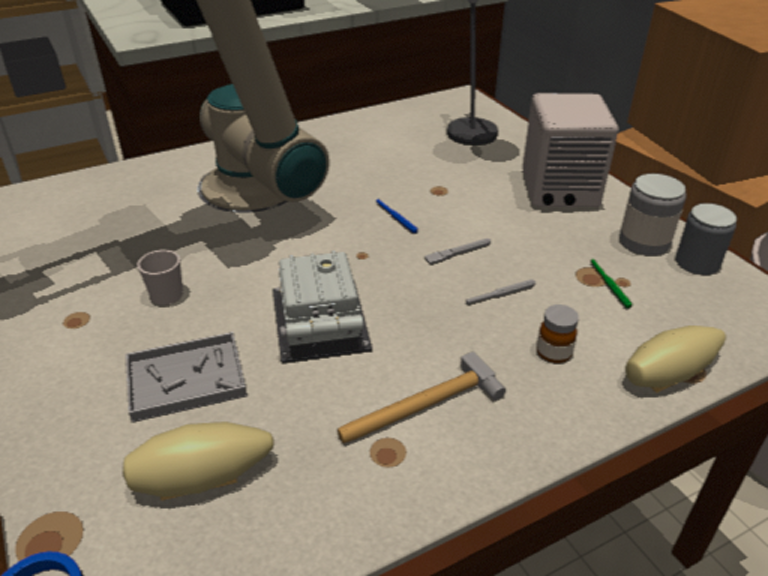

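View pics/top0.png

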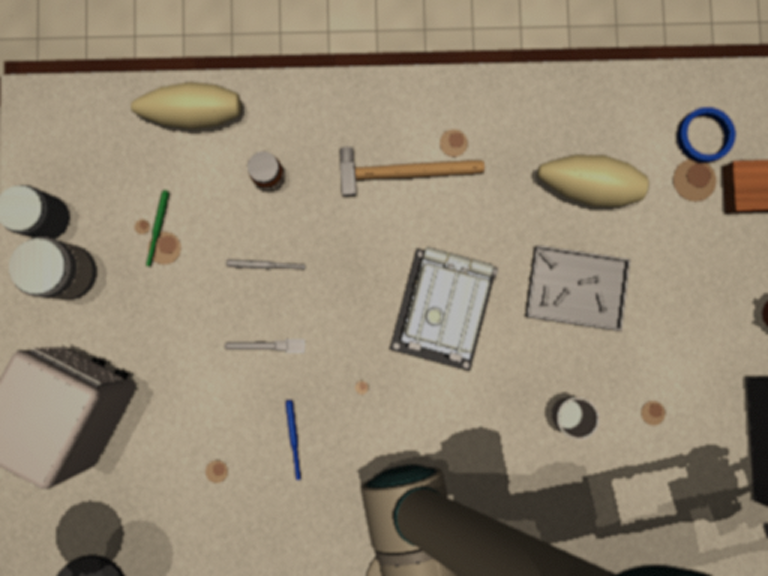

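The scene view shows the steel punch at about (500,292), nose pointing left towards the mould. The barrel is on the mould's far side, with its plain +y end facing the punch. In the top view the punch runs (227,264) to (304,267), and the barrel (427,252) to (495,268). I'll refine the punch and mould axes next.

```bash
python3 - <<'E'
from h import *
W=np.array([512,384])
for n in ("top","scene"):
    c=manip.camera(n)
    for d in manip.masks_of(n,"punch")[:4]:
        v,u=np.nonzero(d["region"]); P=np.array([onz(c,a,b,.007)[:2] for a,b in zip(u,v)])
        m=P.mean(0); w,E=np.linalg.eigh(np.cov((P-m).T)); a=E[:,1]; a=a*np.sign(-a[1]); s=(P-m)@a
        print(n,"punch",round(d["score"],2),m.round(4),"yaw",np.degrees(np.arctan2(a[1],a[0])).round(1),"ends",(m+a*s.min()).round(4),(m+a*s.max()).round(4),c["color"][v,u].mean(0).round())
    d=manip.masks_of(n,"mould")[0]; r=d["region"].astype(np.uint8); print(n,d["score"],cv2.minAreaRect(np.argwhere(r)[:,::-1].astype(np.float32)))
    b=np.array(d["bbox"])*np.tile(W,2); b=[int(b[0])-12,int(b[1])-12,int(b[2])+12,int(b[3])+12]; print(b)
    save(c,n+"_m",b,6)
E
```

```text
top punch 0.67 [0.587 0.281] yaw -94.4 ends [0.5914 0.3384] [0.5808 0.201 ] [134. 125. 113.]
top punch 0.6 [0.2785 0.2229] yaw -173.7 ends [0.3417 0.2299] [0.2074 0.2151] [ 49.  65. 112.]
top punch 0.58 [0.6661 0.459 ] yaw -13.4 ends [0.591 0.477] [0.7246 0.4451] [56. 93. 51.]
top 0.95 ((295.35491943359375, 204.63180541992188), (57.12607955932617, 73.498291015625), 15.018359184265137)
[247, 154, 344, 255]
scene punch 0.59 [0.673  0.4536] yaw -14.3 ends [0.5931 0.4739] [0.7296 0.4392] [15. 85. 30.]
scene punch 0.56 [0.5866 0.2717] yaw -93.4 ends [0.5904 0.3359] [0.5821 0.1975] [118. 113. 109.]
scene punch 0.43 [0.2715 0.2193] yaw -175.4 ends [0.3449 0.2252] [0.2043 0.2139] [ 43.  66. 114.]
scene 0.98 ((212.8170623779297, 203.35365295410156), (70.67617797851562, 62.283390045166016), 83.6598129272461)
[171, 156, 259, 255]
```

```bash
python3 - <<'E'
import cv2,numpy as np
a=cv2.imread("pics/top_m.png");b=cv2.imread("pics/scene_m.png")
a=cv2.resize(a[:360],(400,int(360*400/a.shape[1]))); 
b=cv2.resize(b,(400,int(b.shape[0]*400/b.shape[1])))
H=max(a.shape[0],b.shape[0]); o=np.zeros((H,800,3),np.uint8);o[:a.shape[0],:400]=a;o[:b.shape[0],400:]=b
cv2.imwrite("pics/both.png",o); print(o.shape)
E
```

```text
(450, 800, 3)
```

View pics/both.png

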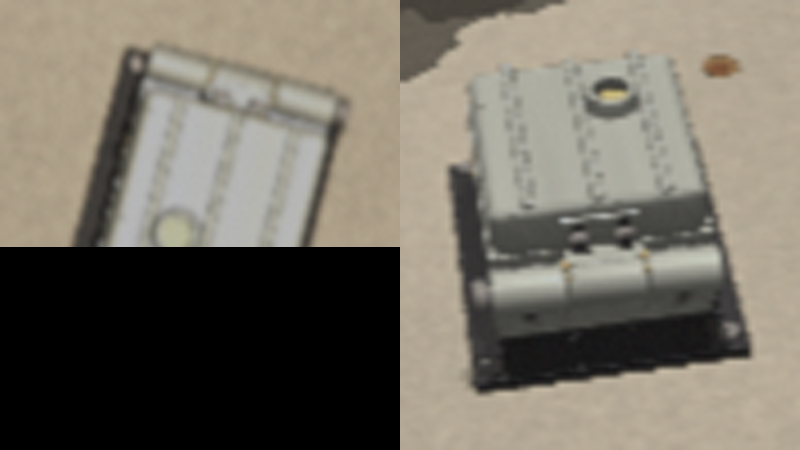

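>>> carry_out:
  rows:
    - [[0, 0, 0, -0.1], [0, 0, 0, -0.2], [0, 0, 0, -0.3], [0, 0, 0, -0.4], [0, 0, 0, -0.5], [0, 0, 0, -0.6], [0, 0, 0, -0.7], [0, 0, 0, -0.77], [0, 0, 0, -0.77]]
  fingers: -0.2

```text
time: 2.22
position: [0.1643, -0.5511, 0.2055]
tool_rot: [0.0, 0.732, 0.681, -0.0]
force: [-0.1, -0.2, 0.3]
opening: 0.0565
gripper_force: 0.0
```

The top crop puts the barrel axis at about (149,62) to (340,110), and the scene crop at about (495,303) to (719,280). Next I move over the punch.

>>> carry_out:
  rows:
    - [[0.48, 0.2, 0, 0], [0.97, 0.4, 0, 0]]

```text
time: 2.48
position: [0.2115, -0.4564, 0.2052]
tool_rot: [0.0, 0.733, 0.68, 0.0]
force: [1.2, -0.3, -0.2]
opening: 0.0567
gripper_force: 0.0
```

>>> carry_out:
  rows:
    - [[0.48, 0.2, 0, 0], [0.97, 0.4, 0, 0]]

```text
time: 2.72
position: [0.2586, -0.3619, 0.2056]
tool_rot: [0.0, 0.733, 0.68, 0.0]
force: [0.8, -1.6, 0.6]
opening: 0.0564
gripper_force: 0.0
```

>>> carry_out:
  rows:
    - [[0.48, 0.2, 0, 0], [0.97, 0.4, 0, 0]]

```text
time: 2.98
position: [0.3054, -0.268, 0.2057]
tool_rot: [0.001, 0.733, 0.68, 0.0]
force: [1.3, 0.2, -0.1]
opening: 0.0564
gripper_force: 0.0
```

>>> carry_out:
  rows:
    - [[0.48, 0.2, 0, 0], [0.97, 0.4, 0, 0]]

```text
time: 3.22
position: [0.3523, -0.1741, 0.2058]
tool_rot: [0.001, 0.733, 0.68, 0.0]
force: [0.5, -0.1, 0.4]
opening: 0.0564
gripper_force: 0.0
```

>>> carry_out:
  rows:
    - [[0.48, 0.2, 0, 0], [0.97, 0.4, 0, 0]]

```text
time: 3.48
position: [0.3991, -0.0801, 0.2058]
tool_rot: [0.001, 0.733, 0.681, 0.0]
force: [0.3, -0.5, -0.8]
opening: 0.0562
gripper_force: 0.0
```

>>> carry_out:
  rows:
    - [[0.48, 0.2, 0, 0], [0.97, 0.4, 0, 0]]

```text
time: 3.72
position: [0.446, 0.0139, 0.2058]
tool_rot: [0.001, 0.733, 0.681, 0.0]
force: [0.5, -0.2, 0.3]
opening: 0.0564
gripper_force: 0.0
```

>>> carry_out:
  rows:
    - [[0.48, 0.2, 0, 0], [0.97, 0.4, 0, 0]]

```text
time: 3.98
position: [0.4928, 0.1079, 0.2057]
tool_rot: [0.0, 0.733, 0.681, 0.0]
force: [0.5, -0.0, -0.1]
opening: 0.0561
gripper_force: 0.0
```

>>> carry_out:
  rows:
    - [[0.48, 0.2, 0, 0], [0.97, 0.4, 0, 0]]

```text
time: 4.22
position: [0.5396, 0.2018, 0.2055]
tool_rot: [0.0, 0.733, 0.681, 0.0]
force: [0.9, 0.3, 0.4]
opening: 0.056
gripper_force: 0.0
```

>>> carry_out:
  rows:
    - [[0.48, 0.2, 0.4, 0], [0.97, 0.4, 0.9, 0], [0.97, 0.4, 0.9, 0], [0.97, 0.4, 0.9, 0]]

```text
time: 4.72
position: [0.5854, 0.2939, 0.1148]
tool_rot: [-0.0, 0.732, 0.681, -0.001]
force: [0.6, 0.0, 0.3]
opening: 0.0562
gripper_force: 0.0
```

>>> carry_out:
  rows:
    - [[0.03, 0.02, 0.4, 0], [0.03, 0.02, 0.8, 0], [0.03, 0.02, 1, 0], [0.03, 0.02, 1, 0]]

```text
time: 5.22
position: [0.5875, 0.2952, 0.016]
tool_rot: [0.0, 0.733, 0.681, -0.001]
force: [0.4, 0.2, 0.1]
opening: 0.0561
gripper_force: 0.0
```

>>> carry_out:
  rows:
    - [[0, 0, 0.06, 0], [0, 0, 0.12, 0], [0, 0, 0.12, 0]]

```text
time: 5.6
position: [0.5879, 0.2967, 0.0037]
tool_rot: [0.0, 0.732, 0.681, 0.0]
force: [-0.9, 0.3, -0.1]
opening: 0.0565
gripper_force: 0.0
```

>>> carry_out:
  rows:
    - [[0, 0, 0, 0], [0, 0, 0, 0], [0, 0, 0, 0], [0, 0, 0, 0], [0, 0, 0, 0], [0, 0, 0, 0]]
  fingers: 1

```text
time: 6.35
position: [0.5878, 0.2969, 0.0034]
tool_rot: [-0.0, 0.732, 0.681, -0.0]
force: [-0.6, -0.4, 0.2]
opening: 0.0135
gripper_force: 30.0
```

```bash
python3 - <<'E'
from h import *
s=manip.state(); print(s["position"],s["tool_rot"],s["opening"],s["gripper_force"])
c=manip.camera("top"); t=manip.camera("scene")
a=onz(c,247+149/4.124,154+62/4.124,.058); b=onz(c,247+340/4.124,154+110/4.124,.058)
print("top barrel",a,b,np.linalg.norm(a-b),np.degrees(np.arctan2(*(b-a)[1::-1])))
k=88/400
a=onz(t,171+95*k,156+303*k,.058); b=onz(t,171+319*k,156+280*k,.058)
print("scene barrel",a,b,np.linalg.norm(a-b),np.degrees(np.arctan2(*(a-b)[1::-1])))
E
```

```text
[0.58775402 0.29685487 0.00341503] [-1.02136911e-04  7.31933144e-01  6.81376427e-01 -1.63093266e-04] 0.013544808970679327 29.987027049064636
top barrel [ 0.59161281 -0.0176723   0.058     ] [ 0.55802896 -0.13714824  0.058     ] 0.12410630791750205 -105.70029852177488
scene barrel [ 0.56836116 -0.13239443  0.058     ] [ 0.60657644 -0.02255152  0.058     ] 0.11630078851174258 -109.18321951913747
```

>>> carry_out:
  rows:
    - [[0, 0, -0.2, 0], [0, 0, -0.4, 0], [0, 0, -0.55, 0], [-0.3, 0.1, -0.55, 0], [-0.65, 0.2, -0.55, 0], [-0.97, 0.26, -0.55, 0]]

```text
time: 7.2
position: [0.6072, 0.1971, 0.0583]
tool_rot: [0.0, 0.732, 0.681, -0.0]
force: [0.4, -0.3, -1.0]
opening: 0.0134
gripper_force: 30.0
```

>>> carry_out:
  rows:
    - [[-0.3, 0.1, 0, 0.05], [-0.65, 0.2, 0, 0.1], [-0.9, 0.26, 0, 0.138], [-0.97, 0.26, 0, 0.138], [-0.97, 0.26, 0, 0.138], [-0.97, 0.26, 0, 0.138]]

```text
time: 7.95
position: [0.6257, 0.1007, 0.0584]
tool_rot: [-0.0, 0.801, 0.599, 0.0]
force: [0.9, -0.0, -0.6]
opening: 0.0133
gripper_force: 30.0
```

```bash
cat > m.py <<'E'
from h import *
s=manip.state(); print(s["position"],s["tool_rot"],s["opening"],s["force"])
c=manip.camera("top"); t=manip.camera("scene")
r=manip.masks_of("scene","mould")[0]["region"]
us=np.nonzero(r.any(0))[0]; vs=np.array([np.nonzero(r[:,u])[0].max()+.5 for u in us])
k=slice(8,-6); p=np.polyfit(us[k],vs[k],1); res=vs[k]-np.polyval(p,us[k]); g=abs(res)<.8; p=np.polyfit(us[k][g],vs[k][g],1)
a=onz(t,us[0],np.polyval(p,us[0]),0);b=onz(t,us[-1],np.polyval(p,us[-1]),0)
print("front edge",a,b,np.degrees(np.arctan2(*(a-b)[1::-1])),abs(res).max())
r=manip.masks_of("top","mould")[0]["region"]
print(cv2.boxPoints(cv2.minAreaRect(np.argwhere(r)[:,::-1].astype(np.float32))).tolist())
q=[onz(c,*x,.008) for x in cv2.boxPoints(cv2.minAreaRect(np.argwhere(r)[:,::-1].astype(np.float32)))]
print("top box",np.round(q,4).tolist())
cv2.imwrite("pics/tc.png",cv2.resize(c["color"][150:200,230:355,::-1],None,fx=6.4,fy=6.4,interpolation=cv2.INTER_CUBIC))
cv2.imwrite("pics/sc.png",cv2.resize(t["color"][190:250,165:290,::-1],None,fx=6.4,fy=6.4,interpolation=cv2.INTER_CUBIC))
np.savez("v.npz",c=c["color"],t=t["color"])
import pickle; pickle.dump((c,t),open("v.pkl","wb"))
E
python3 m.py; python3 -c "
import cv2,numpy as np
cv2.imwrite('pics/cmp.png',cv2.resize(np.vstack([cv2.imread('pics/tc.png'),cv2.imread('pics/sc.png')]),None,fx=.83,fy=.83))"
```

```text
[0.6256731  0.10069163 0.05843332] [-2.21676186e-04  8.00946099e-01  5.98736415e-01  4.26058440e-05] 0.013292154035594373 [ 0.89338923 -0.01450462 -0.6116842 ]
front edge [ 5.61677969e-01 -1.65511342e-01  1.11022302e-16] [ 0.60914428 -0.00898618  0.        ] -106.86994553782122 0.8001778794231882
[[258.56494140625, 233.03343200683594], [277.28057861328125, 161.6801300048828], [331.34771728515625, 175.86167907714844], [312.632080078125, 247.21498107910156]]
top box [[0.4264, 0.0499, 0.008], [0.6173, -0.0062, 0.008], [0.5748, -0.1513, 0.008], [0.3847, -0.0936, 0.008]]
```

View pics/cmp.png

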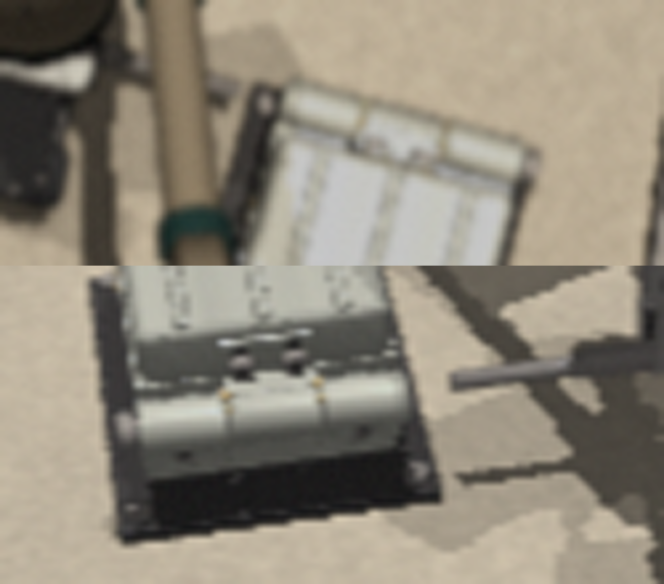

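The top view shows the punch nose ending at about (232,92), roughly in line with the barrel. In the scene view the nose tip at (453,381) is about 20 crop pixels above the barrel axis, so the barrel sits lower. I'll measure the silhouette edges in both views.

```bash
cat > e.py <<'E'
from h import *
import pickle,sys
from scipy.ndimage import map_coordinates,gaussian_filter1d
c,t=pickle.load(open("v.pkl","rb"))
yaw=np.radians(-16.6); n=np.array([np.cos(yaw),np.sin(yaw),0]); b=np.array([-n[1],n[0],0]) # b=+y mould
O=np.array([0.575,-0.077,0.0]) # rough barrel mid
def prof(cam,s0,s1,Z,name,lo=-.035,hi=.035,X0=0):
    C=np.array(cam["xyz"]); Cn=(C-O)@n; Cz=C[2]
    th0=np.arctan2(Cn-X0,Cz-Z); D=np.hypot(Cn-X0,Cz-Z)
    w=np.arange(lo,hi,.0005); th=th0+w/D   # w: offset perpendicular to view; + = toward smaller X / lower... 
    g=cam["color"].astype(float).mean(2); out=[]
    for s in np.arange(s0,s1,.002):
        uv=[]
        for a in th: # point at the same distance D
            p=O+n*(Cn-D*np.sin(a))+b*s; p=p+np.array([0,0,Cz-D*np.cos(a)]); uv.append(proj(cam,p))
        uv=np.array(uv); out.append(map_coordinates(g,[uv[:,1],uv[:,0]],order=3))
    m=np.mean(out,0); d=gaussian_filter1d(m,2,order=1)/.5
    pk=[(round(w[i]*1e3,1),round(d[i],1),m[i].round()) for i in range(1,len(w)-1) if abs(d[i])>2 and abs(d[i])>=abs(d[i-1]) and abs(d[i])>abs(d[i+1])]
    print(name,"th0",np.degrees(th0).round(1),pk)
if __name__=="__main__":
    for cam,nm in ((c,"top"),(t,"scene")):
        prof(cam,-.055,-.025,.055,nm+" barrel -y"); prof(cam,.025,.055,.055,nm+" barrel +y")
    s=manip.state(); p=s["position"]; print("TCP n,b",(p-O)@n,(p-O)@b)
    X0=(p-O)@n
    for cam,nm,r in ((c,"top",(.09,.1)),(t,"scene",(.09,.125))):
        prof(cam,*r,.062,nm+" nose",-.02,.02,X0)
    # nose tip along b
    for cam,nm in ((c,"top"),(t,"scene")):
        g=cam["color"].astype(float).mean(2); S=np.arange(.06,.1,.001)
        q=[proj(cam,O+n*X0+b*s+np.array([0,0,.062])) for s in S]; print(nm,[int(map_coordinates(g,[[v],[u]],order=1)[0]) for u,v in q])
E
python3 e.py
```

```text
top barrel -y th0 -7.0 [(np.float64(-14.5), np.float64(-6.1), np.float64(157.0)), (np.float64(-7.5), np.float64(8.3), np.float64(165.0)), (np.float64(5.0), np.float64(-9.8), np.float64(155.0)), (np.float64(11.0), np.float64(6.6), np.float64(141.0)), (np.float64(19.0), np.float64(5.7), np.float64(173.0))]
top barrel +y th0 -7.0 [(np.float64(-14.5), np.float64(-6.4), np.float64(157.0)), (np.float64(-7.5), np.float64(8.3), np.float64(164.0)), (np.float64(5.0), np.float64(-9.6), np.float64(153.0)), (np.float64(11.0), np.float64(5.8), np.float64(138.0)), (np.float64(18.0), np.float64(6.1), np.float64(171.0))]
scene barrel -y th0 48.3 [(np.float64(-21.5), np.float64(12.6), np.float64(52.0)), (np.float64(-14.0), np.float64(-2.3), np.float64(69.0)), (np.float64(-4.0), np.float64(10.7), np.float64(113.0)), (np.float64(2.5), np.float64(10.1), np.float64(176.0)), (np.float64(13.5), np.float64(-23.7), np.float64(128.0)), (np.float64(18.5), np.float64(11.8), np.float64(91.0)), (np.float64(22.0), np.float64(-10.3), np.float64(98.0))]
scene barrel +y th0 48.3 [(np.float64(-22.0), np.float64(12.6), 
[... 490 characters left out ...]
64(10.0), np.float64(8.4), np.float64(89.0))]
scene nose th0 48.7 [(np.float64(-11.5), np.float64(3.7), np.float64(146.0)), (np.float64(-7.0), np.float64(-20.1), np.float64(114.0)), (np.float64(-2.5), np.float64(13.4), np.float64(103.0)), (np.float64(4.5), np.float64(2.0), np.float64(125.0))]
top [145, 133, 121, 105, 87, 76, 78, 81, 90, 103, 115, 114, 113, 109, 96, 83, 75, 73, 73, 84, 96, 108, 116, 122, 123, 120, 116, 113, 109, 107, 105, 104, 103, 104, 105, 104, 104, 103, 101, 99, 97]
scene [178, 171, 157, 139, 121, 109, 98, 113, 134, 153, 165, 176, 178, 178, 178, 178, 178, 178, 178, 177, 177, 174, 160, 146, 132, 119, 111, 114, 117, 119, 121, 122, 123, 125, 126, 127, 127, 127, 126, 125, 124]
```

```bash
cat > o.py <<'E'
from e import *
def ov(cam,box,s,X,Z,Xn,Zn,name):
    im=cv2.resize(cam["color"][box[1]:box[3],box[0]:box[2],::-1],None,fx=s,fy=s,interpolation=cv2.INTER_CUBIC)
    im=cv2.convertScaleAbs(im,alpha=1.3)
    px=lambda p:(((proj(cam,p)+.5-box[:2])*s).astype(int))
    a=np.linspace(0,6.283,40)
    for R_,ss,col,x,z in ((.012,(-.06,.06),(0,0,255),X,Z),(.009,(-.062,-.070),(0,255,0),X,Z),(.00475,(.085,.13),(255,0,0),Xn,Zn)):
        for q in ss: cv2.polylines(im,[np.array([px(O+n*(x+R_*np.cos(k))+b*q+np.array([0,0,z+R_*np.sin(k)])) for k in a])],True,col,1)
    return im
A=ov(c,(265,155,340,195),8,-.0005,.0595,-.002,.062,"t"); B=ov(t,(180,195,280,240),8,-.0005,.0595,-.002,.062,"s")
w=800; o=np.zeros((A.shape[0]+B.shape[0],w,3),np.uint8); o[:A.shape[0],:A.shape[1]]=A; o[A.shape[0]:,:B.shape[1]]=B
cv2.imwrite("pics/ov.png",o[:, :800][:600] if o.shape[0]<=600 else cv2.resize(o,(int(800*600/o.shape[0]),600)))
prof(t,-.071,-.064,.055,"scene head"); prof(c,-.071,-.064,.055,"top head")
E
python3 o.py
```

```text
scene head th0 48.3 [(np.float64(-33.5), np.float64(4.6), np.float64(78.0)), (np.float64(-30.5), np.float64(-4.8), np.float64(76.0)), (np.float64(-27.5), np.float64(2.6), np.float64(75.0)), (np.float64(-19.5), np.float64(-3.3), np.float64(72.0)), (np.float64(-3.5), np.float64(3.4), np.float64(77.0)), (np.float64(1.0), np.float64(3.6), np.float64(90.0)), (np.float64(9.5), np.float64(-6.4), np.float64(90.0)), (np.float64(15.5), np.float64(-3.0), np.float64(73.0)), (np.float64(22.0), np.float64(3.0), np.float64(71.0)), (np.float64(29.5), np.float64(2.0), np.float64(75.0))]
top head th0 -7.0 [(np.float64(-10.0), np.float64(-3.5), np.float64(160.0)), (np.float64(4.0), np.float64(-4.7), np.float64(144.0)), (np.float64(12.5), np.float64(3.4), np.float64(138.0))]
```

View pics/ov.png

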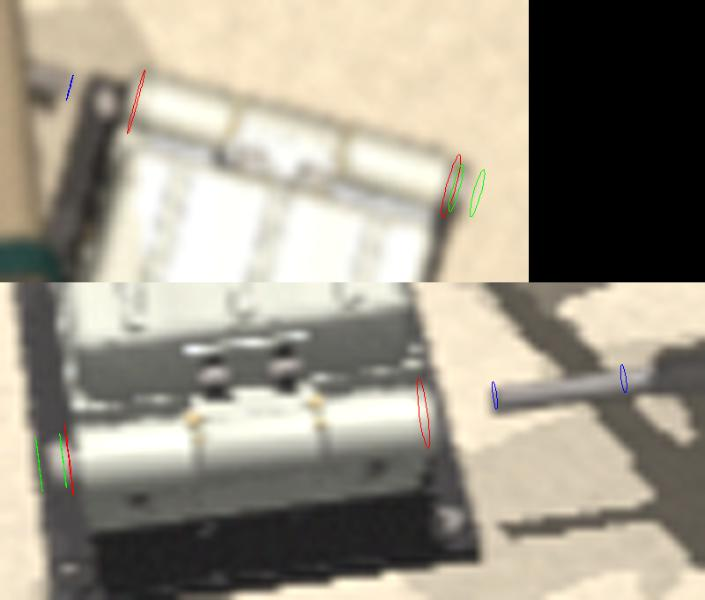

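The overlay shows the barrel is the bright upper cylinder; the dark band with screws below it is the leaf. The axis is at z of about 0.059, nearly in line with the nose. I'll shift slightly and approach.

>>> carry_out:
  rows:
    - [[-0.05, 0.025, 0.028, 0], [-0.1, 0.025, 0.028, 0], [-0.15, 0.025, 0.028, 0], [-0.18, 0.025, 0.028, 0], [-0.2, 0.025, 0.028, 0], [-0.2, 0.025, 0.028, 0]]

```text
time: 8.9
position: [0.6227, 0.0796, 0.0557]
tool_rot: [0.0, 0.801, 0.598, 0.0]
force: [0.1, -0.1, -2.7]
opening: 0.0135
gripper_force: 30.0
```

>>> carry_out:
  rows:
    - [[-0.01, 0, 0, 0], [-0.02, 0, 0, 0], [-0.03, 0, 0, 0], [-0.03, 0, 0, 0]]

```text
time: 9.4
position: [0.6218, 0.0768, 0.0556]
tool_rot: [0.0, 0.801, 0.598, -0.0]
force: [-0.4, 1.0, -1.7]
opening: 0.0134
gripper_force: 30.0
```

```bash
sed -i 's/^A=ov.*$/P=(manip.state()["position"]-O); X0=P@n; print("TCP",X0,P@b,P[2],manip.state()["force"]);A=ov(c,(265,155,340,195),8,.0005,.0592,X0,P[2]+.0036,"t"); B=ov(t,(180,195,280,240),8,.0005,.0592,X0,P[2]+.0036,"s")/; s/^from e import \*/from e import *\nc=manip.camera("top");t=manip.camera("scene")/' o.py; sed -i 's/(.085,.13)/(P@b-.099,P@b-.06)/' o.py; python3 o.py
```

```text
TCP 0.0009178092790904854 0.16080380842053665 0.055611035010337456 [-0.31539099  0.01541225 -1.548915  ]
scene head th0 48.3 [(np.float64(-33.5), np.float64(4.2), np.float64(79.0)), (np.float64(-30.5), np.float64(-4.8), np.float64(76.0)), (np.float64(-27.5), np.float64(2.5), np.float64(75.0)), (np.float64(-20.0), np.float64(-3.4), np.float64(73.0)), (np.float64(-3.5), np.float64(3.6), np.float64(78.0)), (np.float64(1.0), np.float64(3.5), np.float64(89.0)), (np.float64(9.5), np.float64(-6.4), np.float64(91.0)), (np.float64(15.5), np.float64(-2.9), np.float64(75.0)), (np.float64(22.0), np.float64(3.0), np.float64(71.0))]
top head th0 -7.0 [(np.float64(-10.0), np.float64(-3.4), np.float64(159.0)), (np.float64(5.0), np.float64(-4.7), np.float64(139.0)), (np.float64(13.0), np.float64(3.7), np.float64(139.0))]
```

View pics/ov.png

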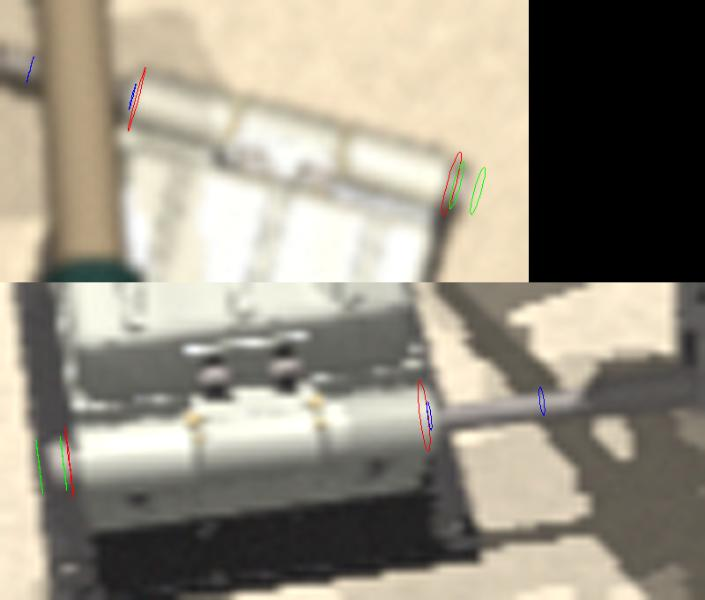

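The nose now sits right at the barrel's +y end in the scene view, at about (437,420), close to the end circle's centre. I'll step in and feel for the bore.

>>> carry_out:
  rows:
    - [[-0.01, 0, 0, 0], [-0.02, 0, 0, 0], [-0.03, 0, 0, 0], [-0.03, 0, 0, 0]]

```text
time: 10.0
position: [0.6209, 0.0739, 0.0556]
tool_rot: [0.0, 0.801, 0.598, -0.0]
force: [-1.0, 0.5, -1.4]
opening: 0.0137
gripper_force: 30.0
```

```bash
python3 - <<'E'
from e import *
s=manip.state(); p=s["position"]; P=p-O; print(P@n,P@b,p[2],[s["force"]@n,s["force"]@b,s["force"][2]],s["moment"])
t=manip.camera("scene")
prof(t,.03,.055,.055,"barrel"); prof(t,.068,.095,.0592,"nose",-.02,.02,P@n)
E
```

```text
0.0009281873835822463 0.15769547277091844 0.05563111212998199 [np.float64(-1.1302123681430625), np.float64(0.21980021920562387), np.float64(-1.362701638795791)] [ 0.07032505 -0.07291119 -0.06099591]
barrel th0 48.3 [(np.float64(-21.5), np.float64(12.2), np.float64(56.0)), (np.float64(-16.5), np.float64(-2.2), np.float64(73.0)), (np.float64(-4.5), np.float64(8.3), np.float64(103.0)), (np.float64(2.5), np.float64(7.5), np.float64(154.0)), (np.float64(13.0), np.float64(-18.7), np.float64(115.0)), (np.float64(18.0), np.float64(4.0), np.float64(81.0)), (np.float64(21.0), np.float64(-5.5), np.float64(80.0))]
nose th0 48.5 [(np.float64(-11.0), np.float64(5.3), np.float64(148.0)), (np.float64(-6.5), np.float64(-23.3), np.float64(112.0)), (np.float64(-2.5), np.float64(13.7), np.float64(103.0)), (np.float64(3.5), np.float64(3.1), np.float64(135.0)), (np.float64(16.5), np.float64(-4.6), np.float64(120.0))]
```

>>> carry_out:
  rows:
    - [[-0.01, 0, 0, 0], [-0.02, 0, 0, 0], [-0.02, 0, 0, 0]]

```text
time: 10.42
position: [0.6204, 0.072, 0.0556]
tool_rot: [0.0, 0.801, 0.598, -0.0]
force: [-0.1, -0.8, -2.1]
opening: 0.0136
gripper_force: 30.0
```

>>> carry_out:
  rows:
    - [[-0.01, 0, 0, 0], [-0.01, 0, 0, 0]]

```text
time: 10.68
position: [0.6203, 0.0714, 0.0557]
tool_rot: [-0.0, 0.801, 0.598, 0.0]
force: [0.8, 1.6, -1.8]
opening: 0.0134
gripper_force: 30.0
```

>>> carry_out:
  rows:
    - [[-0.01, 0, 0, 0], [-0.02, 0, 0, 0], [-0.02, 0, 0, 0]]

```text
time: 11.05
position: [0.6205, 0.0712, 0.056]
tool_rot: [-0.001, 0.802, 0.598, 0.002]
force: [2.4, 5.6, -2.0]
opening: 0.0134
gripper_force: 30.0
```

>>> carry_out:
  rows:
    - [[-0.01, 0, 0, 0], [-0.01, 0, 0, 0]]

```text
time: 11.3
position: [0.6206, 0.0711, 0.0561]
tool_rot: [-0.001, 0.802, 0.598, 0.003]
force: [3.1, 8.5, -1.3]
opening: 0.0132
gripper_force: 30.0
```

>>> carry_out:
  rows:
    - [[-0.01, 0, 0, 0], [-0.01, 0, 0, 0]]

```text
time: 11.55
position: [0.6207, 0.071, 0.0563]
tool_rot: [-0.001, 0.802, 0.598, 0.004]
force: [2.2, 10.4, -1.1]
opening: 0.0134
gripper_force: 30.0
```

>>> carry_out:
  rows:
    - [[-0.005, 0, 0, 0], [-0.01, 0, 0, 0], [-0.01, 0, 0, 0]]

```text
time: 11.92
position: [0.6208, 0.0708, 0.0564]
tool_rot: [-0.002, 0.802, 0.597, 0.004]
force: [3.0, 11.9, -2.1]
opening: 0.0135
gripper_force: 30.0
```

>>> carry_out:
  rows:
    - [[-0.005, 0, 0, 0], [-0.01, 0, 0, 0], [-0.01, 0, 0, 0]]

```text
time: 12.3
position: [0.6206, 0.0701, 0.0564]
tool_rot: [-0.002, 0.802, 0.597, 0.004]
force: [3.8, 12.1, -1.9]
opening: 0.0134
gripper_force: 30.0
```

```bash
sed -i 's/^prof.*//; s/(180,195,280,240)/(210,190,300,235)/' o.py; cat >> o.py <<'E'
s=manip.state(); print([s["force"]@n,s["force"]@b,s["force"][2]],s["moment"])
S=np.arange(.05,.17,.002); g=t["color"].astype(float).mean(2)
print([(round(x*1e3),int(map_coordinates(g,[[v],[u]],order=1)[0])) for x in S for u,v in [proj(t,O+n*X0+b*x+np.array([0,0,.0572]))]])
E
python3 o.py
```

```text
TCP 0.0016335611698269983 0.15394512890409812 0.05642296141558864 [ 3.6850661  12.59102168 -1.60703006]
[np.float64(-0.06562639505690804), np.float64(13.119040832285815), np.float64(-1.607030060508442)] [ 2.34609859 -0.72360676 -0.06851591]
[(50, 142), (52, 143), (54, 144), (56, 145), (58, 147), (60, 147), (62, 139), (64, 124), (66, 110), (68, 108), (70, 108), (72, 108), (74, 108), (76, 109), (78, 110), (80, 110), (82, 111), (84, 112), (86, 112), (88, 113), (90, 114), (92, 116), (94, 117), (96, 116), (98, 116), (100, 117), (102, 116), (104, 101), (106, 79), (108, 64), (110, 62), (112, 63), (114, 63), (116, 63), (118, 65), (120, 66), (122, 67), (124, 66), (126, 66), (128, 66), (130, 66), (132, 66), (134, 66), (136, 65), (138, 66), (140, 66), (142, 67), (144, 66), (146, 64), (148, 65), (150, 69), (152, 72), (154, 72), (156, 72), (158, 71), (160, 71), (162, 71), (164, 71), (166, 71), (168, 72)]
```

View pics/ov.png

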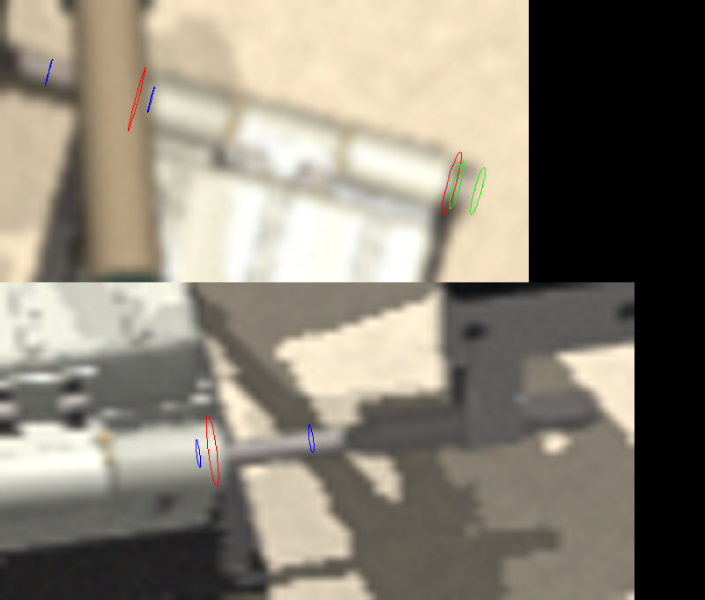

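The visible nose is about 41 mm of its 52 mm, so the tip is roughly 10 mm inside the bore. Force levelled off near 12–13 N while the tip moved, so it's pushing the pin. I'll drive slowly.

>>> carry_out:
  rows:
    - [[-0.006, 0, 0, 0], [-0.012, 0, 0, 0], [-0.018, 0, 0, 0], [-0.024, 0, 0, 0], [-0.03, 0, 0, 0], [-0.036, 0, 0, 0], [-0.042, 0, 0, 0], [-0.048, 0, 0, 0], [-0.054, 0, 0, 0], [-0.06, 0, 0, 0]]

```text
time: 13.65
position: [0.6191, 0.0651, 0.0565]
tool_rot: [-0.002, 0.802, 0.597, 0.005]
force: [3.5, 13.9, -1.0]
opening: 0.0134
gripper_force: 30.0
```

>>> carry_out:
  rows:
    - [[-0.006, 0, 0, 0], [-0.012, 0, 0, 0], [-0.018, 0, 0, 0], [-0.024, 0, 0, 0], [-0.03, 0, 0, 0], [-0.036, 0, 0, 0], [-0.042, 0, 0, 0], [-0.048, 0, 0, 0], [-0.054, 0, 0, 0], [-0.06, 0, 0, 0]]

```text
time: 14.9
position: [0.6174, 0.0596, 0.0564]
tool_rot: [-0.002, 0.802, 0.597, 0.005]
force: [2.9, 15.4, -1.7]
opening: 0.0137
gripper_force: 30.0
```

```bash
cat > g.py <<'E'
from e import *
s=manip.state(); P=s["position"]-O; print("TCP",P@n,P@b,P[2],[s["force"]@n,s["force"]@b,s["force"][2]],s["moment"])
for nm,Z,dx in (("scene",.064,0),("scene",.058,0),("top",.065,.001)):
    t=manip.camera(nm); g=t["color"].astype(float).mean(2); S=np.arange(-.13,-.05,.002)
    print(nm,[(round(x*1e3),int(map_coordinates(g,[[v],[u]],order=1)[0])) for x in S for u,v in [proj(t,O+n*(.0005+dx)+b*x+np.array([0,0,Z]))]])
t=manip.camera("scene"); save(t,"hd",(150,190,260,250),7)
E
python3 g.py
```

```text
TCP 0.0016146488823168686 0.1429987015848459 0.05643418355734382 [np.float64(-1.5763034950665422), np.float64(15.557428472797064), np.float64(-1.7315400412862274)] [ 2.81065358 -0.77282087 -0.03729829]
scene [(-130, 178), (-128, 177), (-126, 178), (-124, 179), (-122, 179), (-120, 178), (-118, 177), (-116, 177), (-114, 177), (-112, 175), (-110, 176), (-108, 178), (-106, 179), (-104, 180), (-102, 179), (-100, 180), (-98, 179), (-96, 178), (-94, 177), (-92, 177), (-90, 178), (-88, 178), (-86, 181), (-84, 181), (-82, 180), (-80, 170), (-78, 156), (-76, 149), (-74, 147), (-72, 129), (-70, 106), (-68, 97), (-66, 92), (-64, 93), (-62, 97), (-60, 102), (-58, 115), (-56, 158), (-54, 186), (-52, 196)]
scene [(-130, 178), (-128, 178), (-126, 179), (-124, 180), (-122, 179), (-120, 178), (-118, 178), (-116, 179), (-114, 179), (-112, 179), (-110, 177), (-108, 179), (-106, 180), (-104, 179), (-102, 178), (-100, 178), (-98, 179), (-96, 178), (-94, 177), (-92, 177), (-90, 177), (-88, 178), (-86, 178), (-84, 178), (-82, 177), (-80, 161), (-78, 142), (-76, 134), (-74, 133), (-72, 130), (-70, 127), (-68, 126), (-66, 125), (-64, 126), (-62, 126), (-60, 124), (-58, 125), (-56, 143), (-54, 163), (-52, 164)]
top [(-130, 137), (-128, 104), (-126, 77), (-124, 71), (-122, 107), (-120, 139), (-118, 162), (-116, 170), (-114, 169), (-112, 168), (-110, 168), (-108, 169), (-106, 171), (-104, 170), (-102, 169), (-100, 166), (-98, 166), (-96, 167), (-94, 168), (-92, 169), (-90, 168), (-88, 169), (-86, 169), (-84, 167), (-82, 162), (-80, 154), (-78, 145), (-76, 138), (-74, 131), (-72, 119), (-70, 111), (-68, 118), (-66, 126), (-64, 129), (-62, 130), (-60, 133), (-58, 149), (-56, 166), (-54, 181), (-52, 189)]
```

>>> carry_out:
  rows:
    - [[-0.006, 0, 0, 0], [-0.012, 0, 0, 0], [-0.018, 0, 0, 0], [-0.024, 0, 0, 0], [-0.03, 0, 0, 0], [-0.036, 0, 0, 0], [-0.042, 0, 0, 0], [-0.048, 0, 0, 0], [-0.054, 0, 0, 0], [-0.06, 0, 0, 0]]

```text
time: 16.35
position: [0.6156, 0.0541, 0.0564]
tool_rot: [-0.003, 0.802, 0.597, 0.005]
force: [4.6, 14.6, -1.8]
opening: 0.0135
gripper_force: 30.0
```

>>> carry_out:
  rows:
    - [[-0.006, 0, 0, 0], [-0.012, 0, 0, 0], [-0.018, 0, 0, 0], [-0.024, 0, 0, 0], [-0.03, 0, 0, 0], [-0.036, 0, 0, 0], [-0.042, 0, 0, 0], [-0.048, 0, 0, 0], [-0.054, 0, 0, 0], [-0.06, 0, 0, 0]]

```text
time: 17.6
position: [0.6138, 0.0485, 0.0562]
tool_rot: [-0.003, 0.802, 0.597, 0.005]
force: [3.6, 16.2, -2.8]
opening: 0.0136
gripper_force: 30.0
```

```bash
python3 g.py
```

```text
TCP 0.001294950843134926 0.1313901320668597 0.056238331346872054 [np.float64(-1.1413748754270845), np.float64(16.553607131406924), np.float64(-2.77225952452448)] [ 3.02507089 -0.84381213 -0.0080187 ]
scene [(-130, 177), (-128, 176), (-126, 178), (-124, 178), (-122, 178), (-120, 177), (-118, 177), (-116, 177), (-114, 175), (-112, 175), (-110, 176), (-108, 178), (-106, 179), (-104, 179), (-102, 179), (-100, 180), (-98, 179), (-96, 179), (-94, 177), (-92, 169), (-90, 155), (-88, 145), (-86, 149), (-84, 137), (-82, 142), (-80, 154), (-78, 162), (-76, 165), (-74, 162), (-72, 137), (-70, 103), (-68, 95), (-66, 92), (-64, 92), (-62, 96), (-60, 102), (-58, 114), (-56, 157), (-54, 186), (-52, 196)]
scene [(-130, 178), (-128, 177), (-126, 179), (-124, 179), (-122, 178), (-120, 178), (-118, 178), (-116, 178), (-114, 179), (-112, 178), (-110, 178), (-108, 178), (-106, 179), (-104, 178), (-102, 177), (-100, 178), (-98, 179), (-96, 178), (-94, 177), (-92, 164), (-90, 145), (-88, 134), (-86, 131), (-84, 125), (-82, 119), (-80, 122), (-78, 125), (-76, 127), (-74, 127), (-72, 128), (-70, 128), (-68, 126), (-66, 126), (-64, 127), (-62, 128), (-60, 126), (-58, 126), (-56, 143), (-54, 162), (-52, 164)]
top [(-130, 139), (-128, 104), (-126, 76), (-124, 71), (-122, 107), (-120, 138), (-118, 162), (-116, 171), (-114, 170), (-112, 168), (-110, 167), (-108, 169), (-106, 171), (-104, 170), (-102, 168), (-100, 166), (-98, 166), (-96, 168), (-94, 167), (-92, 162), (-90, 152), (-88, 145), (-86, 138), (-84, 130), (-82, 116), (-80, 116), (-78, 124), (-76, 132), (-74, 130), (-72, 129), (-70, 130), (-68, 132), (-66, 131), (-64, 130), (-62, 130), (-60, 135), (-58, 149), (-56, 167), (-54, 182), (-52, 189)]
```

>>> carry_out:
  rows:
    - [[-0.006, 0, 0, 0], [-0.012, 0, 0, 0], [-0.018, 0, 0, 0], [-0.024, 0, 0, 0], [-0.03, 0, 0, 0], [-0.036, 0, 0, 0], [-0.038, 0, 0, 0]]

```text
time: 18.68
position: [0.6125, 0.0447, 0.0562]
tool_rot: [-0.003, 0.802, 0.597, 0.005]
force: [3.6, 15.2, -2.6]
opening: 0.0134
gripper_force: 30.0
```

```bash
python3 g.py
```

```text
TCP 0.0011317639615628095 0.12737763860638654 0.056168307186728966 [np.float64(-0.8893305650318322), np.float64(15.561376841977314), np.float64(-2.55670138901312)] [ 2.9056261  -0.74137356  0.00747894]
scene [(-130, 177), (-128, 176), (-126, 178), (-124, 179), (-122, 178), (-120, 178), (-118, 177), (-116, 176), (-114, 176), (-112, 175), (-110, 176), (-108, 178), (-106, 179), (-104, 179), (-102, 179), (-100, 180), (-98, 178), (-96, 164), (-94, 149), (-92, 146), (-90, 149), (-88, 147), (-86, 150), (-84, 159), (-82, 162), (-80, 162), (-78, 162), (-76, 163), (-74, 161), (-72, 138), (-70, 103), (-68, 94), (-66, 91), (-64, 92), (-62, 96), (-60, 102), (-58, 116), (-56, 157), (-54, 186), (-52, 195)]
scene [(-130, 178), (-128, 178), (-126, 180), (-124, 180), (-122, 178), (-120, 178), (-118, 178), (-116, 179), (-114, 179), (-112, 177), (-110, 176), (-108, 178), (-106, 180), (-104, 179), (-102, 178), (-100, 178), (-98, 178), (-96, 166), (-94, 146), (-92, 135), (-90, 136), (-88, 133), (-86, 124), (-84, 119), (-82, 123), (-80, 124), (-78, 125), (-76, 126), (-74, 127), (-72, 129), (-70, 129), (-68, 127), (-66, 127), (-64, 128), (-62, 129), (-60, 126), (-58, 127), (-56, 144), (-54, 161), (-52, 164)]
top [(-130, 138), (-128, 105), (-126, 77), (-124, 70), (-122, 107), (-120, 139), (-118, 162), (-116, 171), (-114, 169), (-112, 168), (-110, 168), (-108, 169), (-106, 171), (-104, 171), (-102, 169), (-100, 166), (-98, 164), (-96, 158), (-94, 149), (-92, 141), (-90, 137), (-88, 124), (-86, 114), (-84, 112), (-82, 120), (-80, 127), (-78, 131), (-76, 131), (-74, 129), (-72, 129), (-70, 130), (-68, 132), (-66, 132), (-64, 131), (-62, 131), (-60, 135), (-58, 149), (-56, 167), (-54, 181), (-52, 188)]
```

View pics/hd.png

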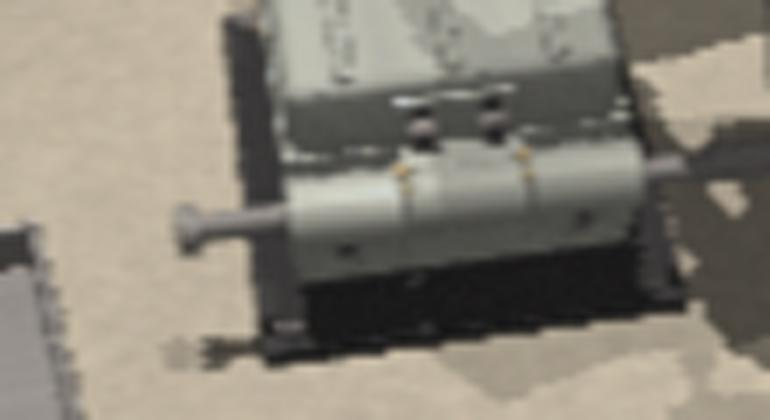

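The view shows the head around (190,225) and the barrel end at (288,205), a gap of about 30 mm. I'll withdraw the punch and lay it down.

>>> carry_out:
  rows:
    - [[0.05, 0, 0, 0], [0.15, 0, 0, 0], [0.3, 0, 0, 0], [0.5, 0, 0, 0], [0.75, 0, 0, 0], [1, 0, 0, 0], [1, 0, 0, 0]]

```text
time: 19.75
position: [0.6396, 0.1372, 0.0555]
tool_rot: [0.0, 0.8, 0.599, 0.0]
force: [-0.5, -0.4, -2.9]
opening: 0.0136
gripper_force: 30.0
```

>>> carry_out:
  rows:
    - [[0.3, -0.15, 0, 0], [0.6, -0.4, 0.1, 0], [0.6, -0.4, 0.25, 0], [0.6, -0.4, 0.4, 0], [0.6, -0.4, 0.45, 0], [0.6, -0.4, 0.45, 0]]

```text
time: 20.5
position: [0.6177, 0.2024, 0.01]
tool_rot: [-0.0, 0.802, 0.598, -0.001]
force: [-0.4, 0.3, -1.5]
opening: 0.0132
gripper_force: 30.0
```

>>> carry_out:
  rows:
    - [[0, 0, 0.03, 0], [0, 0, 0.06, 0], [0, 0, 0.06, 0]]

```text
time: 20.88
position: [0.6176, 0.2034, 0.0046]
tool_rot: [0.0, 0.801, 0.598, -0.0]
force: [0.5, 0.2, -1.7]
opening: 0.0136
gripper_force: 30.0
```

>>> carry_out:
  rows:
    - [[0, 0, 0, 0], [0, 0, 0, 0], [0, 0, 0, 0], [0, 0, 0, 0]]
  fingers: -0.2

```text
time: 21.38
position: [0.6177, 0.2035, 0.0048]
tool_rot: [0.0, 0.801, 0.598, 0.0]
force: [-1.0, 0.7, -0.3]
opening: 0.05
gripper_force: 0.0
```

>>> carry_out:
  rows:
    - [[0, 0, -0.4, 0], [0, 0, -0.9, 0], [0, 0, -1, 0]]

```text
time: 21.75
position: [0.6201, 0.2041, 0.1086]
tool_rot: [0.002, 0.801, 0.598, 0.003]
force: [0.7, 0.2, 0.2]
opening: 0.0566
gripper_force: 0.0
```

>>> carry_out:
  rows:
    - [[0, 0, -0.5, 0], [0, 0, -0.6, 0], [-0.3, 0, -0.6, 0], [-0.8, 0, -0.6, 0], [-0.8, 0, -0.6, 0]]

```text
time: 22.38
position: [0.5929, 0.1241, 0.163]
tool_rot: [-0.001, 0.802, 0.597, -0.002]
force: [0.6, 0.6, -0.7]
opening: 0.0566
gripper_force: 0.0
```

```bash
python3 - <<'E'
from e import *
s=manip.state(); P=s["position"]-O; print(s["position"],"n,b",P@n,P@b,s["tool_rot"])
t=manip.camera("scene"); c=manip.camera("top")
cv2.imwrite("pics/rel.png",np.hstack([cv2.resize(t["color"][150:250,150:400,::-1],(400,160)),cv2.resize(c["color"][100:200,100:350,::-1],(400,160))]))
g=lambda: 0
S=np.arange(-.1,-.05,.002);G=t["color"].astype(float).mean(2)
print([(round(x*1e3),int(map_coordinates(G,[[v],[u]],order=1)[0])) for x in S for u,v in [proj(t,O+n*.0005+b*x+np.array([0,0,.064]))]])
prof(t,-.08,-.062,.055,"shank scene"); prof(c,-.08,-.062,.055,"shank top"); prof(t,-.093,-.088,.055,"head scene"); prof(c,-.093,-.088,.055,"head top")
E
```

```text
[0.59292072 0.1241016  0.16297579] n,b -0.04027855532992468 0.19783994893007134 [-5.53515705e-04  8.02268248e-01  5.96960028e-01 -2.01909396e-03]
[(-100, 176), (-98, 175), (-96, 165), (-94, 154), (-92, 147), (-90, 143), (-88, 135), (-86, 140), (-84, 156), (-82, 158), (-80, 158), (-78, 158), (-76, 160), (-74, 157), (-72, 135), (-70, 101), (-68, 93), (-66, 89), (-64, 90), (-62, 94), (-60, 100), (-58, 113), (-56, 155), (-54, 182), (-52, 191)]
shank scene th0 48.3 [(np.float64(-30.5), np.float64(2.5), np.float64(118.0)), (np.float64(-20.0), np.float64(-2.2), np.float64(117.0)), (np.float64(-4.0), np.float64(-13.9), np.float64(95.0)), (np.float64(0.5), np.float64(16.9), np.float64(103.0)), (np.float64(5.5), np.float64(-5.5), np.float64(132.0))]
shank top th0 -7.0 [(np.float64(-7.0), np.float64(-7.4), np.float64(149.0)), (np.float64(3.0), np.float64(-12.8), np.float64(92.0)), (np.float64(11.0), np.float64(15.0), np.float64(100.0))]
head scene th0 48.3 [(np.float64(-34.0), np.float64(9.6), np.float64(165.0)), (np.float64(-7.5), np.float64(-22.3), np.float64(125.0)), (np.float64(-1.5), np.float64(11.2), np.float64(98.0)), (np.float64(6.5), np.float64(-2.7), np.float64(145.0)), (np.float64(10.5), np.float64(10.4), np.float64(158.0))]
head top th0 -7.0 [(np.float64(-10.0), np.float64(-9.8), np.float64(137.0)), (np.float64(-4.0), np.float64(5.4), np.float64(124.0)), (np.float64(2.5), np.float64(-7.5), np.float64(118.0)), (np.float64(9.0), np.float64(7.9), np.float64(119.0)), (np.float64(15.0), np.float64(4.3), np.float64(152.0))]
```

View pics/rel.png

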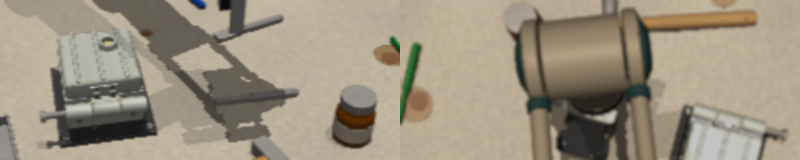

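The punch lies flat on the bench at about (255,97), left panel. Next I move above the pin shank, between the head and the barrel.

>>> carry_out:
  rows:
    - [[-0.45, 0.2, 0, 0], [-0.95, 0.4, 0, 0]]

```text
time: 22.72
position: [0.6069, 0.0252, 0.1638]
tool_rot: [-0.0, 0.8, 0.6, 0.0]
force: [-0.6, 0.6, -1.2]
opening: 0.0563
gripper_force: 0.0
```

>>> carry_out:
  rows:
    - [[-0.45, 0, 0, 0], [-0.95, 0, 0, 0]]

```text
time: 22.98
position: [0.5796, -0.0668, 0.1637]
tool_rot: [-0.0, 0.801, 0.599, 0.0]
force: [-0.7, -0.4, 0.3]
opening: 0.0561
gripper_force: 0.0
```

>>> carry_out:
  rows:
    - [[-0.4, 0, 0, 0], [-0.8, 0, 0, 0], [-0.8, 0, 0, 0], [-0.8, 0, 0, 0], [-0.8, 0, 0, 0]]

```text
time: 23.6
position: [0.557, -0.1419, 0.1644]
tool_rot: [-0.0, 0.801, 0.599, 0.0]
force: [0.7, -0.1, -0.3]
opening: 0.0563
gripper_force: 0.0
```

```bash
python3 - <<'E'
from e import *
s=manip.state(); P=s["position"]-O; print(s["position"],"n,b",P@n,P@b,s["tool_rot"],s["force"])
E
```

```text
[ 0.55700613 -0.1419474   0.16438826] n,b 0.0013107854350962213 -0.06738119673578676 [-3.00057061e-04  8.00813313e-01  5.98913959e-01  1.32621278e-04] [ 0.74778619 -0.12559086 -0.31534284]
```

>>> carry_out:
  rows:
    - [[-0.066, 0, 0, 0], [-0.066, 0, 0.4, 0], [-0.066, 0, 0.75, 0], [-0.066, 0, 0.75, 0], [-0.066, 0, 0.75, 0]]

```text
time: 24.22
position: [0.5556, -0.1501, 0.0908]
tool_rot: [0.001, 0.801, 0.598, 0.0]
force: [0.8, -0.2, 0.6]
opening: 0.0564
gripper_force: 0.0
```

```bash
python3 - <<'E'
from e import *
s=manip.state(); P=s["position"]-O; print(s["position"],"n,b",P@n,P@b)
t=manip.camera("scene"); save(t,"gr",(140,170,250,250),7)
E
```

```text
[ 0.5555889  -0.15006291  0.09079048] n,b 0.002271133211126951 -0.07556336132358339
```

View pics/gr.png

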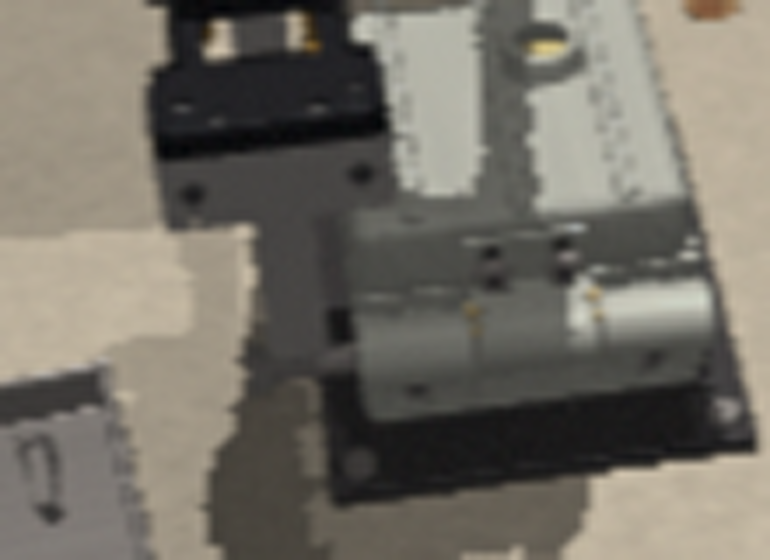

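The near finger (262–325, tip at row 375) hides the shank between the barrel and the head. The alignment agrees with the numbers, so I'll lower and close.

>>> carry_out:
  rows:
    - [[0, -0.01, 0.2, 0], [0.01, -0.01, 0.4, 0], [0.01, -0.01, 0.45, 0], [0.01, -0.01, 0.45, 0]]

```text
time: 24.78
position: [0.5547, -0.1489, 0.0456]
tool_rot: [0.001, 0.801, 0.598, 0.0]
force: [0.0, -0.7, -0.7]
opening: 0.0569
gripper_force: 0.0
```

>>> carry_out:
  rows:
    - [[0, 0, 0, 0], [0, 0, 0, 0], [0, 0, 0, 0], [0, 0, 0, 0], [0, 0, 0, 0], [0, 0, 0, 0]]
  fingers: 1

```text
time: 25.52
position: [0.5528, -0.1482, 0.0446]
tool_rot: [-0.001, 0.801, 0.598, -0.001]
force: [-2.6, 0.5, 2.7]
opening: 0.0092
gripper_force: 30.0
```

>>> carry_out:
  rows:
    - [[-0.008, 0, 0, 0], [-0.016, 0, 0, 0], [-0.024, 0, 0, 0], [-0.032, 0, 0, 0], [-0.04, 0, 0, 0], [-0.048, 0, 0, 0], [-0.056, 0, 0, 0], [-0.064, 0, 0, 0], [-0.072, 0, 0, 0], [-0.08, 0, 0, 0]]

```text
time: 26.78
position: [0.5521, -0.1505, 0.0445]
tool_rot: [-0.004, 0.802, 0.597, 0.003]
force: [1.0, 14.9, 3.8]
opening: 0.0088
gripper_force: 30.0
```

>>> carry_out:
  rows:
    - [[-0.008, 0, 0, 0], [-0.016, 0, 0, 0], [-0.024, 0, 0, 0], [-0.032, 0, 0, 0], [-0.04, 0, 0, 0], [-0.048, 0, 0, 0], [-0.056, 0, 0, 0], [-0.064, 0, 0, 0], [-0.072, 0, 0, 0], [-0.08, 0, 0, 0]]

```text
time: 28.02
position: [0.5498, -0.1581, 0.0445]
tool_rot: [-0.004, 0.802, 0.597, 0.003]
force: [0.9, 15.0, 3.8]
opening: 0.009
gripper_force: 30.0
```

>>> carry_out:
  rows:
    - [[-0.008, 0, 0, 0], [-0.016, 0, 0, 0], [-0.024, 0, 0, 0], [-0.032, 0, 0, 0], [-0.04, 0, 0, 0], [-0.048, 0, 0, 0], [-0.056, 0, 0, 0], [-0.064, 0, 0, 0], [-0.072, 0, 0, 0], [-0.08, 0, 0, 0]]

```text
time: 29.28
position: [0.5476, -0.1657, 0.0445]
tool_rot: [-0.004, 0.802, 0.597, 0.003]
force: [1.0, 14.8, 3.9]
opening: 0.0089
gripper_force: 30.0
```

```bash
python3 g.py | cut -c1-420
```

```text
TCP -0.0009538496862285945 -0.09286248462012835 0.044516455897012364 [np.float64(-3.266168333618474), np.float64(14.493698202946337), np.float64(3.8682153945600386)] [ 2.6998126  -0.28211188 -0.01186529]
scene [(-130, 149), (-128, 147), (-126, 149), (-124, 149), (-122, 149), (-120, 148), (-118, 147), (-116, 135), (-114, 98), (-112, 67), (-110, 56), (-108, 55), (-106, 57), (-104, 61), (-102, 67), (-100, 69), (-98, 69), (-96, 68), (-94, 68), (-92, 69), (-90, 69), (-88, 69), (-86, 67), (-84, 69), (-82, 76), (-80, 82), (-78, 86), (-76, 87), (-74, 85), (-72, 73), (-70, 56), (-68, 47), (-66, 45), (-64, 45), (-62, 47), (-60
scene [(-130, 148), (-128, 148), (-126, 149), (-124, 149), (-122, 149), (-120, 149), (-118, 149), (-116, 137), (-114, 105), (-112, 66), (-110, 61), (-108, 59), (-106, 58), (-104, 61), (-102, 66), (-100, 69), (-98, 69), (-96, 69), (-94, 69), (-92, 69), (-90, 68), (-88, 68), (-86, 67), (-84, 63), (-82, 63), (-80, 68), (-78, 71), (-76, 73), (-74, 76), (-72, 77), (-70, 77), (-68, 76), (-66, 76), (-64, 77), (-62, 77), (-6
top [(-130, 82), (-128, 100), (-126, 111), (-124, 117), (-122, 120), (-120, 121), (-118, 119), (-116, 116), (-114, 111), (-112, 104), (-110, 95), (-108, 85), (-106, 67), (-104, 47), (-102, 27), (-100, 12), (-98, 7), (-96, 14), (-94, 28), (-92, 48), (-90, 60), (-88, 55), (-86, 40), (-84, 22), (-82, 17), (-80, 13), (-78, 15), (-76, 21), (-74, 38), (-72, 53), (-70, 63), (-68, 68), (-66, 68), (-64, 68), (-62, 67), (-60,
```

>>> carry_out:
  rows:
    - [[-0.008, 0, 0, 0], [-0.016, 0, 0, 0], [-0.024, 0, 0, 0], [-0.032, 0, 0, 0], [-0.04, 0, 0, 0], [-0.048, 0, 0, 0], [-0.056, 0, 0, 0], [-0.064, 0, 0, 0], [-0.072, 0, 0, 0], [-0.08, 0, 0, 0]]

```text
time: 30.72
position: [0.5452, -0.1734, 0.0445]
tool_rot: [-0.004, 0.802, 0.597, 0.003]
force: [1.5, 15.2, 3.2]
opening: 0.009
gripper_force: 30.0
```

>>> carry_out:
  rows:
    - [[-0.008, 0, 0, 0], [-0.016, 0, 0, 0], [-0.024, 0, 0, 0], [-0.032, 0, 0, 0], [-0.04, 0, 0, 0], [-0.048, 0, 0, 0], [-0.056, 0, 0, 0], [-0.064, 0, 0, 0], [-0.072, 0, 0, 0], [-0.08, 0, 0, 0]]

```text
time: 31.98
position: [0.5429, -0.181, 0.0444]
tool_rot: [-0.004, 0.802, 0.597, 0.003]
force: [1.8, 14.4, 4.6]
opening: 0.009
gripper_force: 30.0
```

>>> carry_out:
  rows:
    - [[-0.008, 0, 0, 0], [-0.016, 0, 0, 0], [-0.024, 0, 0, 0], [-0.032, 0, 0, 0], [-0.04, 0, 0, 0], [-0.048, 0, 0, 0], [-0.056, 0, 0, 0], [-0.064, 0, 0, 0], [-0.072, 0, 0, 0], [-0.08, 0, 0, 0]]

```text
time: 33.22
position: [0.5407, -0.1887, 0.0444]
tool_rot: [-0.004, 0.802, 0.597, 0.003]
force: [2.2, 14.9, 4.3]
opening: 0.0091
gripper_force: 30.0
```

>>> carry_out:
  rows:
    - [[-0.006, 0, 0, 0], [-0.012, 0, 0, 0], [-0.018, 0, 0, 0], [-0.024, 0, 0, 0], [-0.03, 0, 0, 0], [-0.036, 0, 0, 0], [-0.042, 0, 0, 0], [-0.048, 0, 0, 0], [-0.054, 0, 0, 0], [-0.06, 0, 0, 0]]

```text
time: 34.48
position: [0.5389, -0.1946, 0.0444]
tool_rot: [-0.004, 0.802, 0.597, 0.003]
force: [0.6, 14.4, 4.3]
opening: 0.009
gripper_force: 30.0
```

>>> carry_out:
  rows:
    - [[-0.005, 0, 0, 0], [-0.01, 0, 0, 0], [-0.015, 0, 0, 0], [-0.02, 0, 0, 0]]

```text
time: 34.98
position: [0.5383, -0.1967, 0.0444]
tool_rot: [-0.004, 0.802, 0.597, 0.003]
force: [1.3, 13.4, 4.2]
opening: 0.0087
gripper_force: 30.0
```

>>> carry_out:
  rows:
    - [[-0.005, 0, 0, 0], [-0.01, 0, 0, 0], [-0.015, 0, 0, 0], [-0.015, 0, 0, 0]]

```text
time: 35.48
position: [0.5378, -0.1984, 0.0444]
tool_rot: [-0.004, 0.802, 0.597, 0.003]
force: [0.2, 13.9, 4.2]
opening: 0.0088
gripper_force: 30.0
```

>>> carry_out:
  rows:
    - [[-0.005, 0, 0, 0], [-0.01, 0, 0, 0], [-0.01, 0, 0, 0]]

```text
time: 35.85
position: [0.5374, -0.1994, 0.0444]
tool_rot: [-0.004, 0.802, 0.597, 0.003]
force: [0.9, 12.9, 4.4]
opening: 0.0091
gripper_force: 30.0
```

>>> carry_out:
  rows:
    - [[-0.005, 0, 0, 0], [-0.01, 0, 0, 0], [-0.01, 0, 0, 0]]

```text
time: 36.22
position: [0.5372, -0.2004, 0.0444]
tool_rot: [-0.004, 0.802, 0.597, 0.003]
force: [1.3, 13.3, 4.4]
opening: 0.0093
gripper_force: 30.0
```

>>> carry_out:
  rows:
    - [[-0.005, 0, 0, 0], [-0.01, 0, 0, 0], [-0.01, 0, 0, 0]]

```text
time: 36.6
position: [0.5369, -0.2013, 0.0444]
tool_rot: [-0.004, 0.802, 0.597, 0.003]
force: [1.2, 12.7, 3.0]
opening: 0.0086
gripper_force: 30.0
```

>>> carry_out:
  rows:
    - [[-0.005, 0, 0, 0], [-0.01, 0, 0, 0], [-0.01, 0, 0, 0]]

```text
time: 36.98
position: [0.5369, -0.2013, 0.0444]
tool_rot: [-0.004, 0.802, 0.597, 0.003]
force: [1.7, 14.4, 4.1]
opening: 0.0089
gripper_force: 30.0
```

```bash
sed -i 's/(-.13,-.05/(-.17,-.13/' g.py; python3 g.py
```

```text
TCP -0.0010263677812054894 -0.13004928013229758 0.04441748123434386 [np.float64(-2.48036692438744), np.float64(14.337124491435711), np.float64(4.061286532197621)] [ 2.79321724 -0.34328892  0.02942722]
scene [(-170, 86), (-168, 85), (-166, 81), (-164, 77), (-162, 74), (-160, 72), (-158, 71), (-156, 69), (-154, 67), (-152, 61), (-150, 58), (-148, 58), (-146, 56), (-144, 55), (-142, 60), (-140, 66), (-138, 69), (-136, 69), (-134, 69), (-132, 69), (-130, 69)]
scene [(-170, 58), (-168, 58), (-166, 58), (-164, 58), (-162, 58), (-160, 58), (-158, 58), (-156, 59), (-154, 58), (-152, 58), (-150, 60), (-148, 61), (-146, 61), (-144, 60), (-142, 63), (-140, 69), (-138, 69), (-136, 70), (-134, 69), (-132, 69), (-130, 69)]
top [(-170, 121), (-168, 119), (-166, 115), (-164, 109), (-162, 102), (-160, 91), (-158, 78), (-156, 64), (-154, 48), (-152, 36), (-150, 28), (-148, 22), (-146, 15), (-144, 9), (-142, 5), (-140, 5), (-138, 17), (-136, 34), (-134, 51), (-132, 61), (-130, 50)]
```

The pin has stalled, which suggests it is at the stop. One more small pull will confirm it.

>>> carry_out:
  rows:
    - [[-0.01, 0, 0, 0], [-0.01, 0, 0, 0]]

```text
time: 37.42
position: [0.5368, -0.2014, 0.0444]
tool_rot: [-0.005, 0.802, 0.597, 0.004]
force: [2.9, 18.2, 4.4]
opening: 0.0091
gripper_force: 30.0
```

>>> carry_out:
  rows:
    - [[-0.01, 0, 0, 0], [-0.01, 0, 0, 0]]

```text
time: 37.67
position: [0.5368, -0.2014, 0.0444]
tool_rot: [-0.005, 0.803, 0.597, 0.005]
force: [2.6, 18.6, 4.4]
opening: 0.0093
gripper_force: 30.0
```

>>> carry_out:
  rows:
    - [[0.02, 0, 0, 0], [0.035, 0, 0, 0], [0.035, 0, 0, 0]]

```text
time: 38.05
position: [0.5369, -0.2013, 0.0444]
tool_rot: [-0.003, 0.802, 0.597, 0.002]
force: [0.9, 11.0, 3.9]
opening: 0.009
gripper_force: 30.0
```

>>> carry_out:
  rows:
    - [[0, 0, 0, 0], [0, 0, 0, 0], [0, 0, 0, 0], [0, 0, 0, 0], [0, 0, 0, 0]]
  fingers: -0.2

```text
time: 38.67
position: [0.5368, -0.2065, 0.0446]
tool_rot: [0.0, 0.801, 0.598, -0.0]
force: [-0.4, -0.5, 0.5]
opening: 0.0546
gripper_force: 0.0
```

>>> carry_out:
  rows:
    - [[0, 0, -0.2, 0], [0, 0, -0.5, 0], [0, 0, -1, 0], [0, 0, -1, 0]]

```text
time: 39.17
position: [0.5395, -0.2077, 0.1488]
tool_rot: [0.004, 0.801, 0.598, 0.002]
force: [1.0, 0.0, -0.4]
opening: 0.0559
gripper_force: 0.0
```

>>> carry_out:
  rows:
    - [[-0.3, -0.4, -0.3, 0], [-0.6, -0.9, -0.5, 0], [-0.6, -1, -0.5, 0], [-0.6, -1, -0.5, 0]]

```text
time: 39.67
position: [0.4234, -0.2348, 0.1941]
tool_rot: [-0.0, 0.802, 0.598, 0.0]
force: [0.9, -0.5, 0.9]
opening: 0.0561
gripper_force: 0.0
```

```bash
python3 - <<'E'
from h import *
t=manip.camera("scene"); save(t,"fin",(60,100,400,300),2.3); print(manip.state()["force"])
E
```

```text
[-0.1708134   1.15310433 -0.43810329]
```

View pics/fin.png

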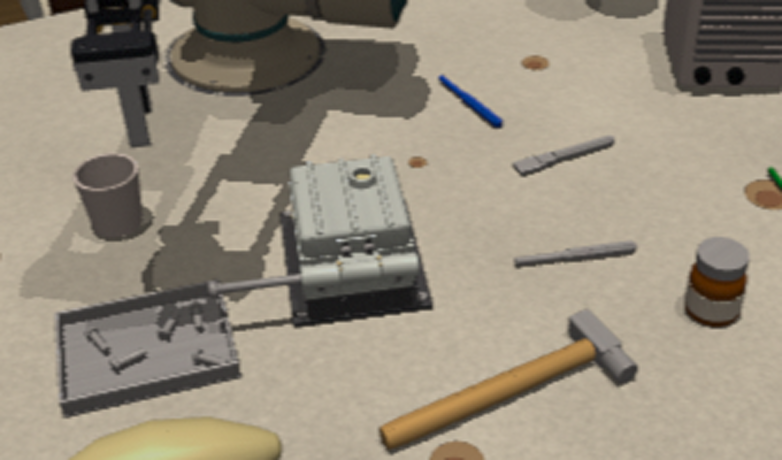

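The pin is fully out, with its head at (213,287). The punch lies flat at (575,254), and everything else is undisturbed.

```bash
python3 -c "
from rig import manip
print(manip.hand_in())"
```

```text
the job is handed in; nothing more can be done
None
```

The job is handed in: the pin was driven about 30 mm with the punch and then drawn by its headed end to its stop, with measured forces up to about 19 N; the punch lies flat on the bench and nothing else was moved, though no verdict came back.

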